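Close up the stone chest on the jeweller's bench

ROBOT

A 7-joint arm with a two-finger parallel gripper is mounted at the origin on the work surface. World frame = base frame: x ahead of the robot, y to its left, z up, the work surface at z = 0. Lengths are in mm, angles in rad, forces in N, time in s.
With the tool pointing down it reaches from about 425 to 1025 mm from the base axis. Payload 9.4 kg.
Tool frame: the origin (TCP) lies on the centre line of the jaws, within the pads' length; the fingertips stand tcp_to_tips ahead of it and the grasp point (between the pads) lies 8 mm behind it (tcp_to_tips is the distance from the TCP to the fingertips, in mm); z points along the fingers, y is the line along which they close (so a half turn about z gives the same grasp; the last joint's range is limited). The gripper opens to 85 mm and grips with 20 to 120 N. Pads are 22 mm wide; open, the fingers measure 114 mm over their backs; the gripper's body (76 mm by 85 mm) begins 54 mm behind the grasp point. The pads swing forward as they close: fully open they stand 13 mm farther back than shut.
Start: joints at [1.062, 0.599, -0.003, 1.599, 0.002, 0.943, -0.08], TCP at [303.408, -658.458, 242.275] pointing down, gripper open.
Joint ranges: [-2.57, 2.57], [-0.35, 1.97], [-1.29, 1.29], [0.11, 2.56], [-1.05, 4.19], [0.11, 1.86], [-2.63, 2.63]. Speed limits (rad/s): [2.22, 2.22, 3.01, 3.01, 3.14, 3.14, 3.14].

INTERFACE

Orientations are given as a unit quaternion [w, x, y, z].
In Python, from rig import * gives the robot as it stands. The module is installed in compiled form; this text tells all that it offers.
- The arm moves only by the shell command python3 -m creep 'ROWS'. ROWS is JSON, a list of rows, each a list of 7 numbers: the shift along the tool's x, y, z in m, then the turn, a rotation vector about the tool's x, y, z in rad, then the finger opening in m, from 0 to 0.0854. A call has 1 to 10 rows; each row shifts and turns the commanded pose from where the row before left it, along the tool's axes as they then stand; what a row does not reach is not made up. A row lasts 1/10 s, in which the tool goes at most 50 mm and 8.59 degrees, less where a joint would pass 70% of its speed; a pose out of reach is approached as far as the arm can. A call with a gripper value outside its range is refused whole. The fingers move at their own pace and stop on an object; the grip force is fixed at half the most. Time passes only in rows, so rows that do not move let the fingers close. It gives the time, the measured TCP pose, the force, the opening and the grip force at its end, in the units of the state.
- get_state(): the state, without advancing time (a new reading comes with each control period).
- get_image(name): name is "scene" or "top"; returns a dict with "pixels" (384x512x3 uint8, red, green, blue), "z_map" (384x512 float32, mm along the optical axis (not along the pixel's ray), 0 where there is no reading), "vertical_fov" (degrees; the focal length in pixels is half the picture's height over the tangent of half this angle, whatever the lens; pixels are square), "cx", "cy" (the principal point, pixels), "distortion" ([k1, k2, p1, p2, k3] as OpenCV has them; the pictures are not rectified), "T" (4x4, takes a point from camera to world coordinates). Camera axes: x right, y down, z forward; pixel columns grow to the right and rows downward; lengths in mm; the calibration is good to about 2 mm. A picture is of the moment at which its call begins.
- close_job(): hands the job in; it is judged then, once.
The state is a dict: "time_s": time; "joints": joint angles; "joint_velocities": joint speeds; "joint_efforts": joint torques, N m; "tcp_pos": TCP position; "tcp_rot": TCP orientation; "ft_force": force on the tool from outside, world axes, zero at the start; "torque": the same for the moment, N m; "grip_width": finger opening in mm; "grip_force": force on a finger pad.
Only numpy, scipy, OpenCV 4.12 (cv2) and the standard library are available. Lean on these libraries where they do the work, as an engineer would, in place of code of your own. Each camera call takes 0.05 s, during which the arm holds its last target. There are 200 camera calls.

TASK

Close up the stone chest by pushing with the fingertips: push its sliding wooden cover fully home over the gem compartment, and push its open drawer fully home, in either order. Push the drawer in smoothly from the outside, without slamming it or putting the fingers inside it, so that the ring cone in it stays standing untouched. Grip and lift nothing, leave the flask, loupe and hammer where they are, and finish with the hand clear of everything.

Things in the scene. Friction and masses are not known exactly. Their poses are not given: they have to be found in the camera images.
- chest: Fixed low dark walnut chest, 160 deep (x), 300 wide (y), 84 high; brass rails along y on top reach 93 at x = +-72. Origin: centre of its underside; x points from front (robot's side) to back, y to its left, z up; yaw within 0.3 rad. Right half (y<0): drawer below a flat deck, top at 84. Left half: shallow open compartment of coloured stones, closed by the cover.
- drawer (a joint): How far the drawer is pulled out, in m: 0 = fully home (front flush with the chest's front), up to 0.11; it slides out along the chest's -x and has a hard stop at 0. It stays where it is left; about 2 N of friction.
- drawer_front (a point): Centre of the outside face of the drawer's front board, 41 mm above the table. The board (lighter wood, flat brass plate, no knob) is 134 wide (chest's y), 62 high (10 to 72 above the table), 10 thick. Axes parallel to the chest's; push it along the chest's +x.
- cover (a joint): How far the sliding cover is open, in m: 0 = fully home over the gem compartment, up to 0.14; it opens along the chest's -y (over the deck above the drawer) and is pushed home along the chest's +y, with a hard stop at 0. It stays where it is left; about 1.5 N of friction.
- cover_push (a point): Centre of the upright push face of the cover's black wedge, 103.5 mm above the table, looking along the chest's -y. Face 100 wide (chest's x), 92.5 to 114.5 above the table, flush with the cover's right edge (84.5 to 92.5) below it; the wedge slopes down over 45 to its other side. Cover: pale board 130 (x) by 146 (y) by 8. Axes as the chest's.
- ring_cone: White ring display cone with a brass ring and purple stone, 30 base diameter, 45 high, 50 g, standing loose on the drawer's floor (15 mm above the table). Origin: centre of its underside, z up along it. Not to be touched or tipped.
- flask: Teal conical flask with a flat wide cap, 72 base diameter, 75 high, standing loose on the bench. Origin: centre of its underside. Leave it alone.
- loupe: Black and steel loupe, 32 diameter and 22 high with a small steel case, about 55 long, lying loose. Origin: centre of the round part's underside. Leave it alone.
- chasing_hammer: Hammer lying on the bench, 210 long along its x axis (handle to -x). Leave it alone.

How it is judged (in metres and radians):
At the end, for the whole second after the job is handed in: The drawer and the cover are both within 5 mm of fully home; the ring cone stands upright (within 0.2 rad) and still on the drawer's floor; flask, loupe and hammer are within 20 mm of where they began (value of joint each of drawer, cover below 0.005 m and angle between ring_cone's own z axis and vertical below 0.2 rad and z of ring_cone in the frame of drawer_front below -0.015 m and x of ring_cone in the frame of drawer_front between 0.01 and 0.15 m and linear speed of ring_cone below 0.02 m/s and distance of each of flask, loupe, chasing_hammer from where it was at the start of the episode below 0.02 m); the robot touches nothing.
It fails at once if the ring cone is tipped by more than 0.5 rad or lifted more than 10 mm off the drawer's floor (angle between ring_cone's own z axis and vertical above 0.5 rad or z of ring_cone in the frame of drawer_front above -0.016 m).
It fails at once if the fingers touch the ring cone (contact force between the fingers and ring_cone above 0.3 N).
It fails at once if the fingers reach into the drawer or take hold of its front board (x of the grasp point in the frame of drawer_front between 0 and 0.09 m and y of the grasp point in the frame of drawer_front between -0.067 and 0.067 m and z of the grasp point in the frame of drawer_front below 0.04 m).
It fails at once if the drawer is slammed (moves in faster than 0.5 m/s) (velocity of joint drawer below -0.5 m/s).
It fails at once if the flask, loupe or hammer is moved or lifted by more than 30 mm (distance of any of flask, loupe, chasing_hammer from where it was at the start of the episode above 0.03 m).
It also fails if it takes over 48 s, if anything falls off the work surface, if the arm or the gripper's body presses on something with over 40 N, if the wrist force passes 120 N, or if a joint passes its speed limit or range.

## Working session

There is one attempt and no reset: what is moved stays moved. The work goes in short steps, Python scripts to look and compute and a shell command to move; the robot and the scene stay as the last step left them, time stands still between calls to the robot, and variables do not carry over. Pictures are saved under pics/ and viewed, at most 10 in all, crops included, and the job is handed in when it is done.

```bash
mkdir -p pics; cat > h.py <<'E'
from rig import *
import numpy as np, cv2
def cam(n):
    im=get_image(n); p=im["pixels"]; h=p.shape[0]
    f=h/2/np.tan(np.radians(im["vertical_fov"])/2)
    im["K"]=np.array([[f,0,im["cx"]],[0,f,im["cy"]],[0,0,1]]); im["D"]=np.array(im["distortion"],float); im["T"]=np.array(im["T"]); return im
def rays(im,uv):
    n=cv2.undistortPoints(np.array(uv,float).reshape(-1,1,2),im["K"],im["D"]).reshape(-1,2)
    d=np.c_[n,np.ones(len(n))]; return d
def plane(im,uv,z):
    d=rays(im,uv)@im["T"][:3,:3].T; o=im["T"][:3,3]
    return o+d*((z-o[2])/d[:,2])[:,None]
def depth(im,uv):
    d=rays(im,uv); z=np.array([im["z_map"][int(v),int(u)] for u,v in uv])
    return (d*z[:,None])@im["T"][:3,:3].T+im["T"][:3,3]
def cloud(im):
    v,u=np.mgrid[0:384,0:512]; uv=np.c_[u.ravel(),v.ravel()]
    P=(rays(im,uv)*im["z_map"].reshape(-1,1))@im["T"][:3,:3].T+im["T"][:3,3]
    return P.reshape(384,512,3)
def save(im,n): cv2.imwrite("pics/"+n,im["pixels"][:,:,::-1])
E
python3 - <<'E'
from h import *
for n in("top","scene"):
    im=cam(n); save(im,n+"1.png"); np.savez(n+"1.npz",pix=im["pixels"],C=cloud(im)); print(n,im["T"][:3,3],im["T"][:3,2])
s=get_state(); print(s)
E
```

```text
top [ 399.71157125  -27.70371451 1041.91250945] [ 0.13847429 -0.00159091 -0.99036475]
scene [1360.58603255  704.41587228  935.82170082] [-0.59993497 -0.51672851 -0.61079431]
{'time_s': 0.1, 'joints': array([ 1.06226826,  0.60005068, -0.00255164,  1.60006794,  0.00178741,
        0.94293328, -0.07977557]), 'joint_velocities': array([-1.31347436e-03, -1.81526300e-03, -6.21875803e-05, -3.90281365e-03,
        6.59343546e-04,  8.66207438e-04,  1.65875889e-03]), 'joint_efforts': array([ 5.93353878e-03, -7.77989388e+01,  1.57099709e+00, -2.58622563e+01,
        1.27433566e-02,  5.49313088e-03,  1.38893824e-05]), 'tcp_pos': array([ 303.25255829, -658.06040954,  241.49273158]), 'tcp_rot': array([-6.96262477e-04,  9.76771895e-01,  2.14280504e-01, -2.14283277e-04]), 'ft_force': array([ 0.56025628, -0.02544803, -0.12255812]), 'torque': array([-0.06912587, -0.05162633, -0.0408185 ]), 'grip_force': 0.0, 'grip_width': 85.40592738243778}
```

View pics/top1.png

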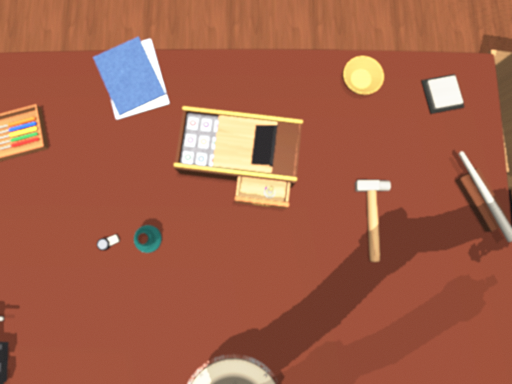

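View pics/scene1.png

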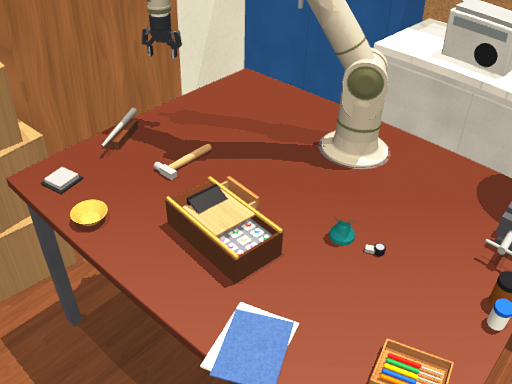

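The top view shows the chest around (238,143), with its brass rails running near-horizontal. The black wedge is at (264,145), the drawer front at (263,204), the hammer at (374,220) and the flask at (147,239). The scene view shows the same layout. Next I'll measure the rails, wedge and drawer edge.

```bash
python3 - <<'E'
from h import *
im=cam("top"); C=cloud(im); hsv=cv2.cvtColor(im["pixels"],cv2.COLOR_RGB2HSV)
big=cv2.resize(im["pixels"][95:215,160:320],None,fx=5,fy=5,interpolation=cv2.INTER_CUBIC); cv2.imwrite("pics/crop1.png",big[:,:,::-1])
print("depth z at wedge/deck/drawer edge:",C[145,264],C[145,290],C[190,262],C[205,262])
v,u=np.mgrid[0:384,0:512]; roi=(v>100)&(v<185)&(u>170)&(u<305)
m=roi&(hsv[...,0]>21)&(hsv[...,0]<30)&(hsv[...,1]>190)&(hsv[...,2]>130)
n,l,st,ce=cv2.connectedComponentsWithStats(m.astype(np.uint8))
for i in range(1,n):
    if st[i,4]>30:
        ys,xs=np.where(l==i); P=plane(im,np.c_[xs,ys],93); r=cv2.minAreaRect(P[:,:2].astype(np.float32)); print("rail",st[i],r)
k=roi&(hsv[...,2]<45)&(u>245)&(u<280)
ys,xs=np.where(k); 
cnt=max(cv2.findContours(k.astype(np.uint8),0,1)[0],key=cv2.contourArea); 
r=cv2.minAreaRect(cnt); print("wedge px",cv2.boxPoints(r).round(1).tolist(), plane(im,cv2.boxPoints(r),114.5).round(1).tolist())
E
```

```text
depth z at wedge/deck/drawer edge: [642.56149511 -75.55324923 106.47052668] [ 648.83708504 -141.22125675   82.89710774] [545.81516022 -74.24812504  14.94722764] [506.58866668 -74.06996218  14.34337142]
wedge px [[268.0, 162.0], [268.0, 162.0], [268.0, 162.0], [268.0, 162.0]] [[598.9, -84.4, 114.5], [598.9, -84.4, 114.5], [598.9, -84.4, 114.5], [598.9, -84.4, 114.5]]
```

View pics/crop1.png

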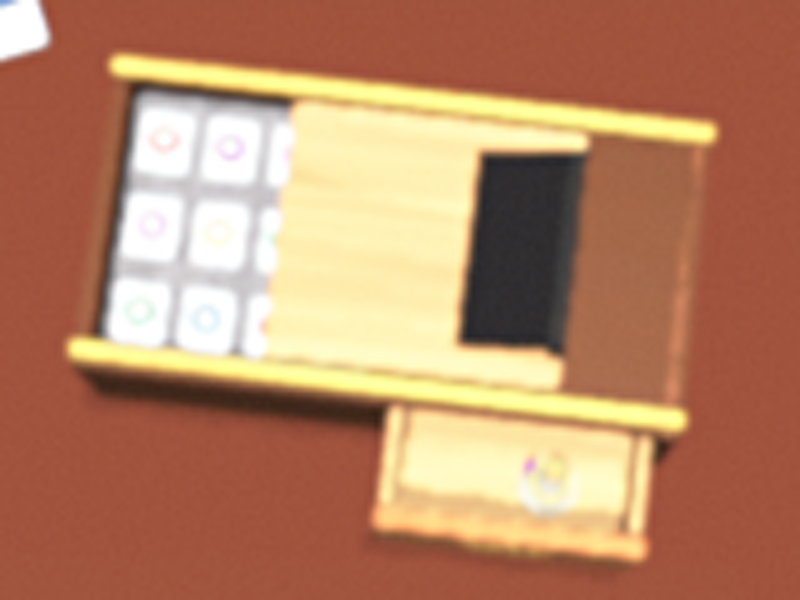

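The crop shows the rails from (115,66) to (713,131) and from (73,350) to (683,420). The cover's right edge runs from (588,145) to (560,385), and the drawer front's outer edge from (372,530) to (645,558). The cone stands near (548,480).

```bash
python3 - <<'E'
from h import *
im=cam("top")
g=lambda pts,z: plane(im,np.array(pts,float)/5+[159.6,94.6],z)[:,:2]
R=g([(115,66),(713,131),(73,350),(683,420)],93)
print(R.round(1)); c=R.mean(0)
d=(R[0]-R[1])+(R[2]-R[3]); d/=np.linalg.norm(d); yaw=np.arctan2(-d[0],d[1])
print("len",np.linalg.norm(R[0]-R[1]),np.linalg.norm(R[2]-R[3]),"c",c,"yaw",yaw)
ex=np.array([np.cos(yaw),np.sin(yaw)]); ey=np.array([-ex[1],ex[0]]); A=np.c_[ex,ey]
loc=lambda P:((P-c)@A).round(1).tolist()
print("rails",loc(R))
print("cover edge",loc(g([(588,145),(560,385)],92.5)))
print("wedge top edge",loc(g([(585,155),(560,350)],114.5)))
print("drawer front top",loc(g([(372,530),(645,558)],72)))
print("cone",loc(g([(548,480)],40)), "flask/hammer world",plane(im,[(147,239),(374,187),(374,258)],20).round())
np.savez("chest.npz",c=c,yaw=yaw)
E
```

```text
[[ 741.4  125.8]
 [ 708.  -171.4]
 [ 597.   142.7]
 [ 562.7 -153.7]]
len 299.0416487384487 298.36195196811167 c [652.25119963 -14.16210073] yaw -0.11354817528189695
rails [[72.7, 149.1], [73.2, -149.9], [-72.7, 149.6], [-73.2, -148.8]]
cover edge [[58.9, -89.0], [-62.8, -87.8]]
wedge top edge [[46.6, -87.0], [-50.3, -85.0]]
drawer front top [[-141.2, -4.7], [-139.7, -139.2]]
cone [[-102.1, -89.4]] flask/hammer world [[ 418.  221.   20.]
 [ 553. -367.   20.]
 [ 370. -360.   20.]]
```

```bash
cat >> h.py <<'E'
def loc():
    d=np.load("chest.npz"); c,yaw=d["c"],float(d["yaw"]); s=get_state(); p=s["tcp_pos"]
    w,x,y,z=s["tcp_rot"]; a=2*np.arctan2(y,x); ex=np.array([np.cos(yaw),np.sin(yaw)]); q=p[:2]-c
    print("t",s["time_s"],"local",round(ex@q,1),round(-ex[1]*q[0]+ex[0]*q[1],1),"z",round(p[2],1),"tool turn still about z",round(a-yaw,4),"quat",s["tcp_rot"].round(3),"w",round(s["grip_width"],1),"F",s["ft_force"].round(1))
E
python3 -c "
from h import *; loc(); import rig; print([n for n in dir(rig) if n[0]!='_'], getattr(rig,'tcp_to_tips',None))"; python3 -m creep '[[0,0,0,0,0,0.136,0],[0,0,0,0,0,0.136,0],[0,0,0,0,0,0.136,0],[0,0,0,0,0,0.136,0],[0,0,0,0,0,0,0],[0,0,0,0,0,0,0]]'; python3 -c "
from h import *; loc()"
```

```text
t 0.2 local -273.7 -679.4 z 241.7 tool turn still about z 0.5454 quat [-0.     0.977  0.214 -0.   ] w 85.6 F [-0.   0.3  0.7]
['IKError', 'close_job', 'get_image', 'get_state', 'tcp_to_tips'] 11.0
time_s: 0.8
tcp_pos: [303.6, -658.3, 242.1]
tcp_rot: [-0.0, 0.999, -0.054, -0.0]
ft_force: [0.0, 0.3, 0.9]
grip_width: -0.1
grip_force: 0.0
t 0.8 local -273.5 -679.5 z 242.1 tool turn still about z 0.0056 quat [-0.     0.999 -0.054 -0.   ] w -0.1 F [0.  0.3 0.9]
```

```bash
python3 -m creep '[[0.02,-0.04,0,0,0,0,0],[0.02,-0.04,0,0,0,0,0],[0.02,-0.04,0,0,0,0,0],[0.02,-0.04,0,0,0,0,0],[0.02,-0.04,0,0,0,0,0],[0.02,-0.04,0,0,0,0,0],[0.02,-0.04,0,0,0,0,0],[0.02,-0.04,0,0,0,0,0],[0.02,-0.04,0,0,0,0,0],[0.02,-0.04,0,0,0,0,0]]'; python3 -c "
from h import *; loc()"
```

```text
time_s: 1.8
tcp_pos: [547.7, -281.8, 242.5]
tcp_rot: [0.0, 0.999, -0.054, 0.0]
ft_force: [1.0, -0.9, -0.4]
grip_width: -0.1
grip_force: 0.0
t 1.8 local -73.5 -277.8 z 242.5 tool turn still about z 0.005 quat [ 0.     0.999 -0.054  0.   ] w -0.1 F [ 1.  -0.9 -0.4]
```

```bash
python3 -m creep '[[0.0184,-0.037,0,0,0,0,0],[0.0184,-0.037,0,0,0,0,0],[0.0184,-0.037,0,0,0,0,0],[0.0184,-0.037,0,0,0,0.005,0],[0,0,0.025,0,0,0,0],[0,0,0.025,0,0,0,0],[0,0,0.025,0,0,0,0],[0,0,0.025,0,0,0,0],[0,0,0.02,0,0,0,0],[0,0,0.014,0,0,0,0]]'; python3 -c "
from h import *; loc(); im=cam('scene'); p=im['pixels'][150:290,140:310]; cv2.imwrite('pics/s2.png',cv2.resize(p,None,fx=4,fy=4)[:,:,::-1])"
```

```text
time_s: 2.8
tcp_pos: [636.2, -144.4, 106.8]
tcp_rot: [-0.0, 0.998, -0.057, -0.001]
ft_force: [0.0, -0.4, -0.8]
grip_width: 0.6
grip_force: 0.0
t 2.8 local -1.2 -131.2 z 106.8 tool turn still about z -0.0006 quat [-0.     0.998 -0.057 -0.001] w 0.6 F [ 0.  -0.4 -0.8]
```

View pics/s2.png

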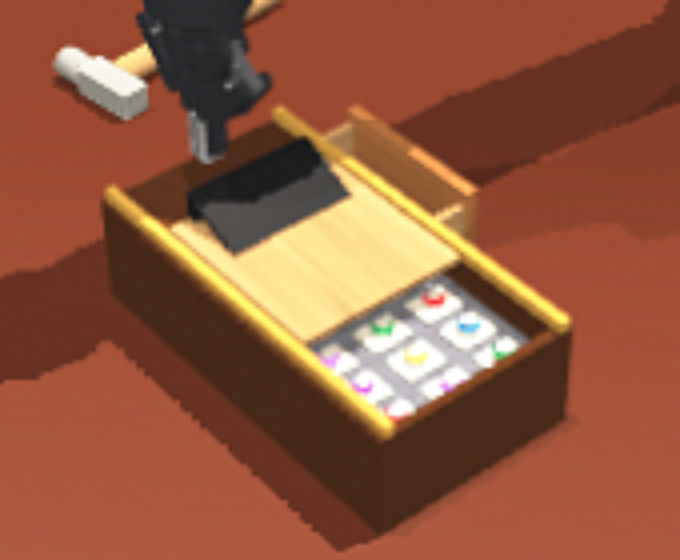

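The closed fingertips at (208,150) are behind the wedge's push face, just above the deck. I'll push along +y.

```bash
python3 -m creep '[[0,-0.012,0,0,0,0,0],[0,-0.012,0,0,0,0,0],[0,-0.012,0,0,0,0,0],[0,-0.012,0,0,0,0,0],[0,-0.012,0,0,0,0,0],[0,-0.012,0,0,0,0,0],[0,-0.012,0,0,0,0,0],[0,-0.012,0,0,0,0,0]]'; python3 -c "
from h import *; loc()"
```

```text
time_s: 3.65
tcp_pos: [648.1, -48.2, 108.4]
tcp_rot: [0.0, 0.998, -0.059, 0.0]
ft_force: [0.6, -2.0, 1.8]
grip_width: 0.5
grip_force: 1.1
t 3.65 local -0.3 -34.3 z 108.4 tool turn still about z -0.0035 quat [ 0.     0.998 -0.059  0.   ] w 0.5 F [ 0.6 -2.   1.8]
```

```bash
python3 -m creep '[[0,-0.008,0,0,0,0,0],[0,-0.006,0,0,0,0,0],[0,-0.003,0,0,0,0,0],[0,-0.003,0,0,0,0,0]]'; python3 -c "
from h import *; loc()"; python3 -m creep '[[0,-0.003,0,0,0,0,0],[0,-0.003,0,0,0,0,0]]'; python3 -c "
from h import *; loc()"
```

```text
time_s: 4.05
tcp_pos: [650.1, -29.4, 108.1]
tcp_rot: [0.0, 0.998, -0.059, -0.0]
ft_force: [1.1, -1.7, 1.1]
grip_width: -0.1
grip_force: 0.8
t 4.05 local -0.5 -15.4 z 108.1 tool turn still about z -0.0039 quat [ 0.     0.998 -0.059 -0.   ] w -0.1 F [ 1.1 -1.7  1.1]
time_s: 4.25
tcp_pos: [650.7, -24.3, 108.1]
tcp_rot: [0.001, 0.998, -0.059, -0.0]
ft_force: [-0.5, -13.5, 0.5]
grip_width: -0.2
grip_force: 7.0
t 4.25 local -0.4 -10.2 z 108.1 tool turn still about z -0.0043 quat [ 0.001  0.998 -0.059 -0.   ] w -0.2 F [ -0.5 -13.5   0.5]
```

```bash
python3 -m creep '[[0,-0.001,0,0,0,0,0],[0,0.031,0,0,0,0,0],[0,0.031,0,0,0,0.004,0],[0,0,-0.035,0,0,0,0],[0,0,-0.035,0,0,0,0],[-0.048,0,0,0,0,0,0],[-0.048,0,0,0,0,0,0],[-0.048,0,0,0,0,0,0],[-0.048,0,0,0,0,0,0],[0,0,0,0,0,0,0]]'; python3 -c "
from h import *; loc(); im=cam('top'); p=im['pixels'][95:215,160:320]; cv2.imwrite('pics/t3.png',cv2.resize(p,None,fx=4,fy=4)[:,:,::-1])"
```

```text
time_s: 5.25
tcp_pos: [445.4, -60.1, 178.0]
tcp_rot: [-0.0, 0.998, -0.061, -0.004]
ft_force: [1.3, 0.1, 0.9]
grip_width: 0.1
grip_force: 0.0
t 5.25 local -200.3 -69.0 z 178.0 tool turn still about z -0.0079 quat [-0.     0.998 -0.061 -0.004] w 0.1 F [1.3 0.1 0.9]
```

View pics/t3.png

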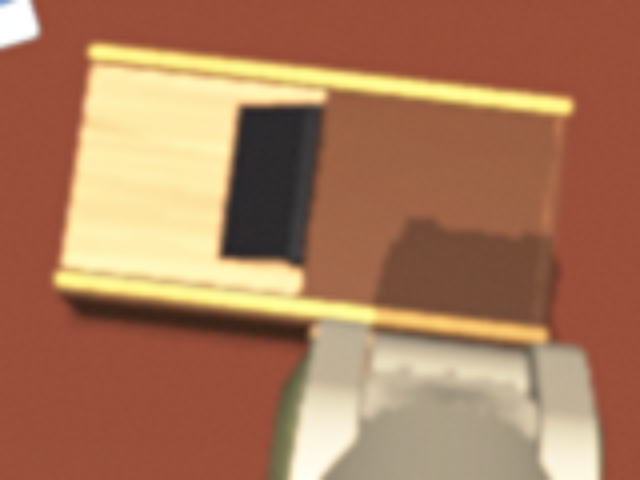

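The cover now lies fully over the gem compartment: its left edge is at (75,170) and its right edge at (315,195). Next is the drawer, so I'll lower the hand in front of it.

```bash
python3 -m creep '[[0,0.003,0.03,0,0,-0.008,0],[0,0,0.03,0,0,0,0],[0,0,0.03,0,0,0,0],[0,0,0.02,0,0,0,0],[0,0,0.012,0,0,0,0],[0,0,0,0,0,0,0],[0.01,0,0,0,0,0,0],[0.01,0,0,0,0,0,0],[0.01,0,0,0,0,0,0],[0.008,0,0,0,0,0,0]]'; python3 -c "
from h import *; loc()"
```

```text
time_s: 6.3
tcp_pos: [492.5, -68.1, 56.9]
tcp_rot: [0.0, 0.998, -0.057, 0.001]
ft_force: [-0.2, -0.1, -0.4]
grip_width: -0.0
grip_force: 0.0
t 6.3 local -152.6 -71.7 z 56.9 tool turn still about z 0.0005 quat [ 0.     0.998 -0.057  0.001] w -0.0 F [-0.2 -0.1 -0.4]
```

```bash
python3 -m creep '[[0.001,0,0,0,0,0,0],[0.001,0,0,0,0,0,0],[0.002,0,0,0,0,0,0],[0.003,0,0,0,0,0,0],[0.004,0,0,0,0,0,0],[0.004,0,0,0,0,0,0],[0.004,0,0,0,0,0,0],[0.004,0,0,0,0,0,0],[0.004,0,0,0,0,0,0],[0.004,0,0,0,0,0,0]]'; python3 -c "
from h import *; loc()"; python3 -m creep '[[0.004,0,0,0,0,0,0],[0.004,0,0,0,0,0,0],[0.004,0,0,0,0,0,0],[0.004,0,0,0,0,0,0],[0.003,0,0,0,0,0,0],[0.002,0,0,0,0,0,0],[0.002,0,0,0,0,0,0],[0.002,0,0,0,0,0,0],[0.001,0,0,0,0,0,0]]'; python3 -c "
from h import *; loc()"
```

```text
time_s: 7.3
tcp_pos: [521.6, -71.7, 56.2]
tcp_rot: [0.0, 0.998, -0.057, -0.0]
ft_force: [-2.4, -0.8, 1.1]
grip_width: 0.2
grip_force: 1.1
t 7.3 local -123.2 -72.0 z 56.2 tool turn still about z 0.0002 quat [ 0.     0.998 -0.057 -0.   ] w 0.2 F [-2.4 -0.8  1.1]
time_s: 8.2
tcp_pos: [547.3, -74.4, 56.2]
tcp_rot: [0.0, 0.998, -0.057, -0.0]
ft_force: [-1.3, -0.2, -0.3]
grip_width: -0.2
grip_force: 1.0
t 8.2 local -97.4 -71.8 z 56.2 tool turn still about z 0.0004 quat [ 0.     0.998 -0.057 -0.   ] w -0.2 F [-1.3 -0.2 -0.3]
```

Pushing at about friction level, with roughly 6 mm left to go.

```bash
python3 -m creep '[[0.001,0,0,0,0,0,0],[0.001,0,0,0,0,0,0],[0.001,0,0,0,0,0,0],[0.001,0,0,0,0,0,0],[0.001,0,0,0,0,0,0]]'; python3 -m creep '[[0.001,0,0,0,0,0,0],[0.001,0,0,0,0,0,0]]'; python3 -c "
from h import *; loc()"
```

```text
time_s: 8.7
tcp_pos: [552.2, -75.0, 56.3]
tcp_rot: [0.0, 0.998, -0.057, -0.0]
ft_force: [-2.1, -0.8, 0.3]
grip_width: -0.4
grip_force: 1.0
time_s: 8.9
tcp_pos: [553.3, -75.1, 56.3]
tcp_rot: [-0.0, 0.998, -0.057, -0.001]
ft_force: [-7.6, 0.3, 5.6]
grip_width: -0.3
grip_force: 4.1
t 8.9 local -91.4 -71.8 z 56.3 tool turn still about z 0.0004 quat [-0.     0.998 -0.057 -0.001] w -0.3 F [-7.6  0.3  5.6]
```

```bash
python3 -m creep '[[0.001,0,0,0,0,0,0],[-0.002,0,0,0,0,0,0],[-0.02,0,0,0,0,0,0],[-0.04,0,0,0,0,0,0],[-0.04,0,0,0,0,0,0],[0,0,-0.04,0,0,0,0],[0,0.03,-0.04,0,0,0,0],[0,0.045,0,0,0,0,0],[0,0.045,0,0,0,0,0],[0,0.045,0,0,0,0,0]]'; python3 -m creep '[[0,0.045,0,0,0,0,0],[0,0.045,0,0,0,0,0],[0,0,0,0,0,0,0],[0,0,0,0,0,0,0],[0,0,0,0,0,0,0]]'; python3 -c "
from h import *; loc(); im=cam('top'); save(im,'t4.png'); cv2.imwrite('pics/t4.png',cv2.resize(im['pixels'][90:280,90:410],None,fx=2.5,fy=2.5)[:,:,::-1])
im=cam('scene'); cv2.imwrite('pics/s4.png',cv2.resize(im['pixels'][130:290,140:340],None,fx=3.5,fy=3.5)[:,:,::-1])"
```

```text
time_s: 9.9
tcp_pos: [436.5, -229.4, 137.2]
tcp_rot: [0.0, 0.998, -0.056, 0.002]
ft_force: [0.7, 0.0, 0.3]
grip_width: -0.1
grip_force: 0.0
time_s: 10.4
tcp_pos: [425.6, -316.2, 136.3]
tcp_rot: [-0.0, 0.998, -0.056, 0.0]
ft_force: [0.7, 0.1, -0.5]
grip_width: -0.3
grip_force: 0.0
t 10.4 local -190.9 -325.8 z 136.3 tool turn still about z 0.0016 quat [-0.     0.998 -0.056  0.   ] w -0.3 F [ 0.7  0.1 -0.5]
```

View pics/t4.png

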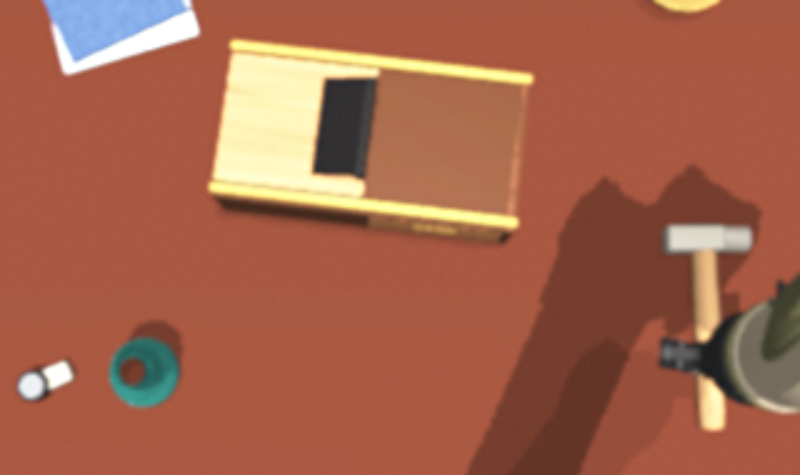

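View pics/s4.png

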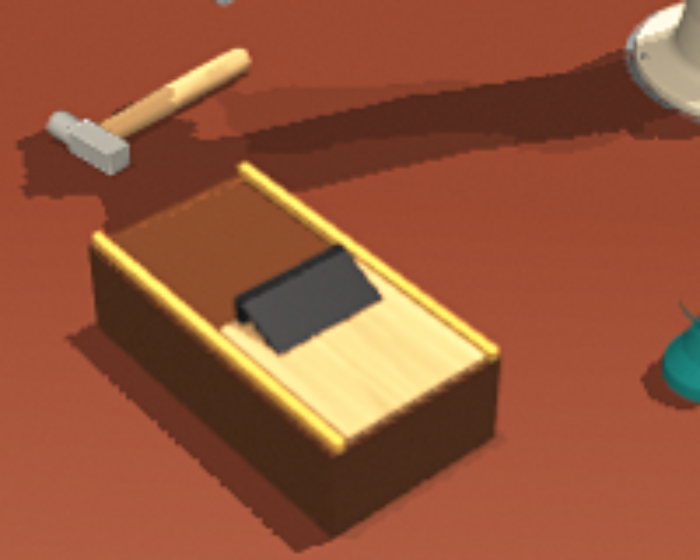

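The top view shows the drawer flush at (440,228) and the cover home, with its edge at (370,130). The scene view agrees, the flask, loupe and hammer haven't moved, and the hand is clear at z 136.

```bash
python3 -c "
from rig import *; print(close_job())"
```

```text
the job is handed in; nothing more can be done
None
```

I pushed the cover and the drawer home until each met its stop, left the hand clear, and handed the job in at about 10.5 s; no verdict came back, and I couldn't see the ring cone inside the closed drawer to check it.

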